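# Set a short level against the two bolts of a key safe's backing board

## Robot

A 6-joint arm with a two-finger parallel gripper is mounted at the origin on the work surface. World frame = base frame: x ahead of the robot, y to its left, z up, the work surface at z = 0. Lengths are in m, angles in rad, forces in N, time in s.
With the tool pointing down it reaches from about 0.325 to 0.925 m from the base axis. Payload 3.1 kg.
Tool frame: the origin (TCP) lies between the finger pads; the fingertips stand manip.nose_length ahead of it and the grasp point (between the pads) lies 2 mm behind it (manip.nose_length is the distance from the TCP to the fingertips, in m); z points along the fingers, y is the direction in which the jaws open and shut (so a half turn about z gives the same grasp; the last joint's range is limited). The gripper opens to 85 mm and grips with 20 to 120 N. Pads are 22 mm wide; open, the fingers measure 114 mm over their backs; the gripper's body (76 mm by 85 mm) begins 54 mm behind the grasp point. The pads swing forward as they close: fully open they stand 13 mm farther back than shut.
Start: joints at [1.145, 0.217, 1.613, -0, 1.311, -0.112], TCP at [0.193, 0.594, 0.248] pointing down, gripper open.
Joint ranges: [-2.75, 2.75], [-0.78, 2.1], [0.31, 2.55], [-1.13, 4.27], [0.13, 2.63], [-2.58, 2.58]. Speed limits (rad/s): [2.79, 2.79, 3.14, 3.14, 3.14, 3.14].

## Interface

Orientations are given as a unit quaternion [x, y, z, w].
In Python, from bench import manip gives the robot as it stands.
- The arm moves only by the tool send_rows, never from a script. Its arguments are lists of equal length, an entry for each row: "delta_pos": the shift along the tool's x, y, z in units of 60 mm (1.0 is 60 mm), a list of three; "rotation": the turn, a rotation vector about the tool's x, y, z in units of 6 degrees (1.0 is 6 degrees), a list of three; "fingers": the finger opening in mm, from 0 to 85.4. A call has 1 to 12 rows; each row is the pose to reach, as a shift and turn from the pose commanded when the call began, along the tool's axes at that moment; what a row does not reach only later rows make up. A row lasts 1/8 s, in which the tool goes at most 62.5 mm and 10.7 degrees, less where a joint would pass 70% of its speed; a pose out of reach is approached as far as the arm can. A call with a gripper value outside its range is refused whole. The fingers move at their own pace and stop on an object; "squeeze" is the grip in N (left out, the last holds). Time passes only in rows, so rows that repeat a pose let the fingers close. It gives the time, the measured TCP pose, the force and the opening at its end, in the units of the state.
- manip.get_state(): the state, without advancing time (a new reading comes with each control period).
- manip.grab_frame(name): name is "side" or "top" or "wrist"; returns (picture, depth): 480x640x3 uint8, red, green, blue; 480x640 float32, m along the optical axis (not along the pixel's ray), 0 where there is no reading.
- manip.get_calibration(name): a dict with "mtx" (3x3 intrinsics, pixels), "camera_from_world" (4x4, takes a point from world to camera coordinates). Camera axes: x right, y down, z forward; pixel columns grow to the right and rows downward; lengths in m; the calibration is good to about 2 mm. A picture is of the moment at which its call begins: read the wrist's pose just before it. get_calibration takes no time and is no camera call; for the wrist camera it gives the pose at the moment of the call.
- manip.job_done(): hands the job in, once; it reports no verdict.
The state is a dict: "time_s": time; "qpos": joint angles; "qvel": joint speeds; "joint_efforts": joint torques, N m; "tcp_pos": TCP position; "orientation": TCP orientation; "contact_force": force on the tool from outside, world axes, zero at the start; "wrist_torque": the same for the moment, N m; "opening": opening from 0.0 (shut) to 1.0 (fully open).
Only numpy, scipy, OpenCV 4.12 (cv2) and the standard library are available. Lean on these libraries where they do the work, as an engineer would, in place of code of your own. Each camera call takes 0.05 s, during which the arm holds its last target.

## Task

Take the short aluminium spirit level from the table and lay it, base down, on the plywood backing board, then slide it on the board until one long side touches both upright bolts at once and press it there lightly for a moment, so that the line for the key safe can be drawn along it. Be gentle, because the bolts stand loosely in their slots and take no more than a fingertip push. Leave the level lying against both bolts, let go, and do not disturb the other things.

Things in the scene. Friction and masses are not known exactly. Their poses are not given: they have to be found in the camera images.
- level_mid (a point): Centre (half-way up, 15 mm above its base) of the loose spirit level: a straight aluminium box bar 240 long (its x), 24 wide (its y), 30 mm high (its z, up), about 0.2 to 0.35 kg, black end caps, green vials let into the top. It lies base down on the table to the left or right of the board, roughly pointing away from the robot. Its two long sides are the straightedges. Smooth: friction on the board and bolts is about 0.25.
- level: The same spirit level; origin at the centre of its underside, axes as for level_mid.
- board: Smooth varnished plywood backing board, fixed flat on the table, 240 (x) by 260 (y) by 9 mm thick; origin at the centre of its underside, so its top is 9 mm above the table and above the origin. x points away from the robot.
- slot_a: Centre, on the board top, of the left (+y) slot, 36 long (its x, parallel to the board x) by 13 mm. In it stands an upright plain steel bolt, 10 mm in diameter, 27 mm above the board. The bolt is NOT at the slot centre but anywhere up to 11 mm either way along the slot, unmeasured. It hardly gives; over about 8 N on it counts as knocking it loose. The board is flat round it.
- slot_b: The right (-y) slot with its bolt, just like slot_a (its own unmeasured bolt position). The slots lie about 150 mm apart across the board in its far half; the line through them can be up to 0.2 rad out of square to the board.
- key_safe: Bystander: black plastic key safe, 115 x 80 x 52 mm, origin at the centre of its underside; lies on the table at the side of the board where the level is not.
- key_1: Bystander: silver key, 54 x 24 x 4 mm, flat on the board beyond the bolts, 45 to 80 mm past the slots; origin at its underside.
- key_2: Bystander: silver key, 54 x 24 x 4 mm, flat on the table beyond the board; origin at its underside.
- coaster: Bystander: round beech coaster, 96 mm across, 9 mm thick, on the table beyond the board; origin at its underside.
- votive: Bystander: glass votive holder, 66 mm across, 65 mm high, standing on the coaster; origin at its underside.
- spatula_head: Bystander: green silicone spatula head, 85 x 55 x 11 mm, on the table beyond the board; origin at its underside.
Not all that is in view belongs to the job. Of the things shaped like the level, the aluminium one is meant.

How it is judged:
By the outcome, as a careful person would: the job done as asked, in the order asked, and still so for the second after the job is handed in, with the robot touching nothing.
It also fails if it takes over 54 s, if anything falls off the work surface, if the arm or the gripper's body presses on something with over 40 N, if the wrist force passes 120 N, or if a joint passes its speed limit or range.

## Working session

There is one attempt and no reset: what is moved stays moved. The work goes in short steps, Python scripts to look and compute and a tool call to move; the robot and the scene stay as the last step left them, time stands still between calls to the robot, and variables do not carry over. Pictures are saved under pics/ and viewed, and the job is handed in when it is done.

Besides the shell and the picture viewer there is one more tool, called after "Request:" by a JSON object that holds its "api" and its "payload". send_rows: Moves the arm, as the interface text tells. Its arguments: {"type":"object","properties":{"delta_pos":{"type":"array"},"rotation":{"type":"array"},"fingers":{"type":"array"},"squeeze":{"type":"number"}},"required":["delta_pos","rotation","fingers"]}

```bash
ls; mkdir -p pics; cat > h.py <<'E'
import numpy as np, cv2
from bench import manip
def grab(n,fn=None):
    s=manip.get_state(); c=manip.get_calibration(n); p,d=manip.grab_frame(n)
    if fn: cv2.imwrite('pics/'+fn,p[:,:,::-1]); np.savez('pics/'+fn[:-4]+'.npz',p=p,d=d,K=c['mtx'],T=c['camera_from_world'])
    return p,d,np.array(c['mtx']),np.array(c['camera_from_world'])
def ray(uv,K,T,z):
    uv=np.atleast_2d(np.asarray(uv,float)); R=T[:3,:3];t=T[:3,3]
    o=-R.T@t; dd=(np.linalg.inv(K)@np.c_[uv,np.ones(len(uv))].T).T@R
    return o+dd*((z-o[2])/dd[:,2])[:,None]
def proj(X,K,T):
    X=np.atleast_2d(X); c=X@T[:3,:3].T+T[:3,3]; q=c@K.T; return q[:,:2]/q[:,2:]
E
python3 - <<'E'
from h import *
np.set_printoptions(precision=4,suppress=True)
print(manip.get_state(), manip.nose_length)
for n in ('top','side','wrist'):
    p,d,K,T=grab(n,n+'0.png'); print(n,K,-T[:3,:3].T@T[:3,3],T[:3,:3])
E
```

```text
pics
{'time_s': 0.0, 'qpos': array([ 1.1448,  0.2178,  1.6149, -0.    ,  1.3113, -0.1122]), 'qvel': array([-0.0005,  0.0016, -0.0008, -0.0002,  0.0012, -0.0004]), 'joint_efforts': array([  0.0016, -39.6836, -30.3856,  -0.0001,   0.0097,   0.    ]), 'tcp_pos': array([0.1926, 0.5938, 0.247 ]), 'orientation': array([ 0.1563,  0.9877, -0.0012, -0.0003]), 'contact_force': array([0.4674, 0.0022, 0.2002]), 'wrist_torque': array([ 0.0342,  0.0368, -0.0107]), 'opening': 0.9999080426898822} 0.017
top [[484.2446   0.     319.3227]
 [  0.     484.2446 241.2606]
 [  0.       0.       1.    ]] [0.3658 0.0614 1.1919] [[-0.0077 -0.9998  0.019 ]
 [-0.9923  0.0052 -0.1237]
 [ 0.1236 -0.0198 -0.9921]]
side [[607.179    0.     326.4871]
 [  0.     607.179  235.6074]
 [  0.       0.       1.    ]] [ 0.093  -0.8863  0.8771] [[ 0.9134 -0.4069 -0.0018]
 [-0.2582 -0.576  -0.7756]
 [ 0.3146  0.7089 -0.6312]]
wrist [[387.8569   0.     318.2802]
 [  0.     387.8569 235.2806]
 [  0.       0.       1.    ]] [0.1244 0.6156 0.3725] [[ 0.3094  0.9509 -0.0019]
 [ 0.913  -0.2965  0.2802]
 [ 0.2658 -0.0884 -0.96  ]]
```

View pics/top0.png

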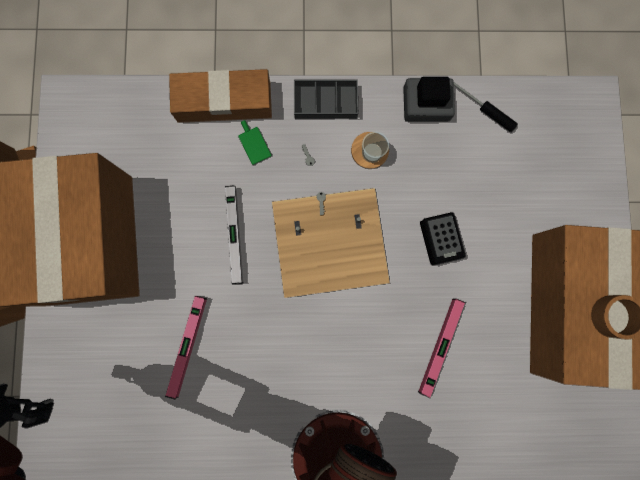

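View pics/side0.png

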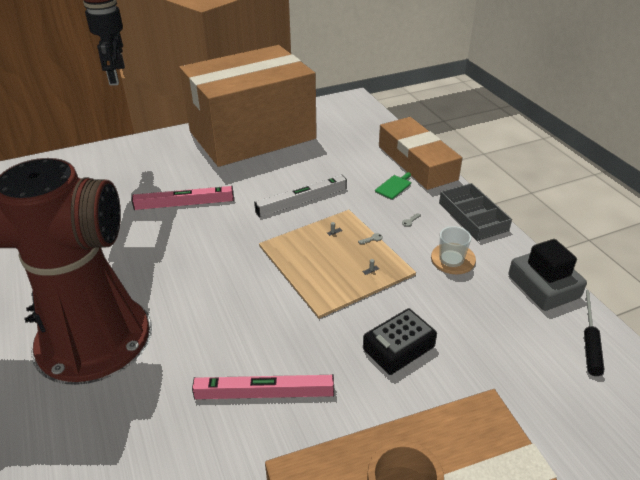

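View pics/wrist0.png

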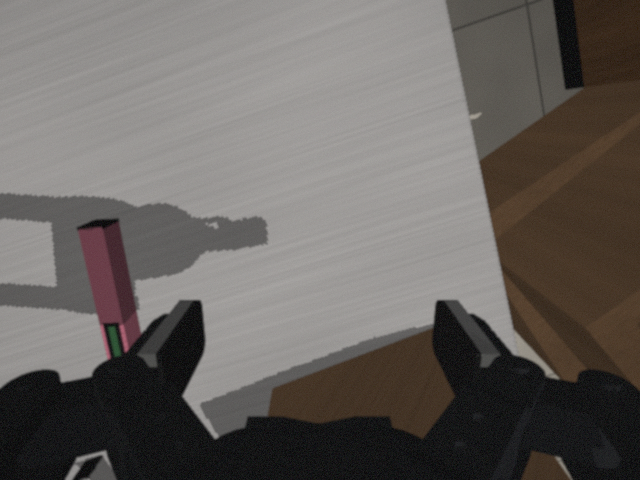

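```bash
python3 - <<'E'
import cv2
p=cv2.imread('pics/top0.png'); cv2.imwrite('pics/z1.png',cv2.resize(p[170:310,210:410],None,fx=4,fy=4,interpolation=cv2.INTER_CUBIC))
E
```

```text
(no output)
```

View pics/z1.png

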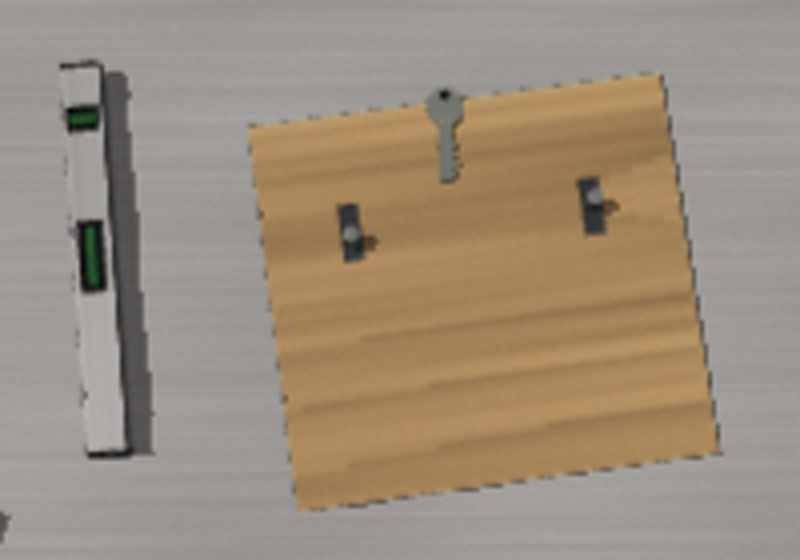

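```bash
python3 - <<'E'
from h import *
np.set_printoptions(precision=4,suppress=True)
f=np.load('pics/top0.npz');K,T=f['K'],f['T']
z=lambda a:np.array(a)/4.+[210-.375,170-.375]
L=ray(z([(60,66),(100,64),(130,454),(88,456)]),K,T,.03);print(L,L.mean(0))
print('bolt',ray(z([(351,233),(594,197)]),K,T,.036)); print('board',ray(z([(248,127),(660,72),(718,453),(300,510)]),K,T,.009))
print('key',ray(z([(447,182),(444,88)]),K,T,.011))
s=manip.get_state();Tw=np.array(manip.get_calibration('wrist')['camera_from_world'])
from scipy.spatial.transform import Rotation as Ro
R=Ro.from_quat(s['orientation']).as_matrix();print(R); c=-Tw[:3,:3].T@Tw[:3,3]
print('cam in tool',R.T@(c-s['tcp_pos']), Tw[:3,:3]@R)
E
```

```text
[[0.6475 0.2686 0.03  ]
 [0.6487 0.2443 0.03  ]
 [0.4109 0.2232 0.03  ]
 [0.4098 0.2481 0.03  ]] [0.5292 0.246  0.03  ]
bolt [[ 0.5426  0.091   0.036 ]
 [ 0.5639 -0.0561  0.036 ]]
board [[ 0.6136  0.1555  0.009 ]
 [ 0.6476 -0.1016  0.009 ]
 [ 0.4098 -0.132   0.009 ]
 [ 0.3771  0.1229  0.009 ]]
key [[0.578  0.0322 0.011 ]
 [0.6374 0.0336 0.011 ]]
[[-0.9512  0.3087 -0.0008]
 [ 0.3087  0.9512 -0.0017]
 [ 0.0002 -0.0019 -1.    ]]
cam in tool [ 0.0716 -0.0006 -0.1254] [[-0.0008  1.     -0.0003]
 [-0.9599 -0.0008 -0.2804]
 [-0.2804  0.      0.9599]]
```

```bash
cat >> h.py <<'E'
from scipy.spatial.transform import Rotation as Ro
def to(p,yaw=None):
    "print delta and rot for target tcp p and yaw of tool y (tool straight down)"
    s=manip.get_state(); R=Ro.from_quat(s['orientation']).as_matrix()
    d=R.T@(np.array(p)-s['tcp_pos'])/.06
    r=np.zeros(3)
    if yaw is not None:
        y=np.array([np.cos(yaw),np.sin(yaw),0]); z=np.array([0,0,-1.]); G=np.c_[np.cross(y,z),y,z]
        r=Ro.from_matrix(R.T@G).as_rotvec(degrees=True)/6
    print('delta',d.round(3),'rot',r.round(3))
def st():
    s=manip.get_state(); R=Ro.from_quat(s['orientation']).as_matrix()
    print(s['time_s'],'tcp',s['tcp_pos'].round(4),'yaw',np.arctan2(R[1,1],R[0,1]).round(4),'tilt',R[:,2].round(4),'F',s['contact_force'].round(2),'op',round(s['opening'],4))
E
python3 - <<'E'
from h import *
np.set_printoptions(precision=4,suppress=True)
f=np.load('pics/top0.npz');K,T,d=f['K'],f['T'],f['d']
for u,v in [(130,285),(100,290),(100,165),(130,170)]:
    z=d[v,u];c=np.linalg.inv(K)@[u,v,1]*z; print(T[:3,:3].T@(c-T[:3,3]))
to((.31,.34,.247),1.657);to((.515,.246,.22),1.657)
E
```

```text
[0.4071 0.4767 0.0621]
[0.3924 0.4856 0.2004]
[0.6543 0.5016 0.1925]
[0.6968 0.511  0.0003]
delta [-3.167 -3.422  0.01 ] rot [-0.017 -0.006 -3.82 ]
delta [-6.901 -3.856  0.46 ] rot [-0.017 -0.006 -3.82 ]
```

Request:
{"api": "send_rows", "payload": {"delta_pos": [[-0.8, -0.86, 0], [-1.6, -1.7, 0], [-2.4, -2.6, 0], [-3.17, -3.42, 0], [-4.1, -3.53, 0.1], [-5.0, -3.64, 0.2], [-6.0, -3.75, 0.35], [-6.9, -3.86, 0.46], [-6.9, -3.86, 0.46], [-6.9, -3.86, 0.46], [-6.9, -3.86, 0.46]], "rotation": [[0, 0, -1], [0, 0, -2], [0, 0, -3], [0, 0, -3.82], [0, 0, -3.82], [0, 0, -3.82], [0, 0, -3.82], [0, 0, -3.82], [0, 0, -3.82], [0, 0, -3.82], [0, 0, -3.82]], "fingers": [85, 85, 85, 85, 80, 80, 60, 60, 60, 60, 60], "squeeze": 35}}

```text
time_s: 1.52
tcp_pos: [0.5139, 0.2472, 0.2207]
orientation: [-0.044, 0.999, 0.0, -0.0]
contact_force: [0.2, -0.5, -0.2]
opening: 0.702
```

```bash
python3 - <<'E'
from h import *
st(); grab('wrist','w1.png'); 
E
```

```text
1.525 tcp [0.5139 0.2472 0.2207] yaw 1.6585 tilt [-6.e-04  1.e-04 -1.e+00] F [ 0.16 -0.47 -0.25] op 0.7019
```

View pics/w1.png

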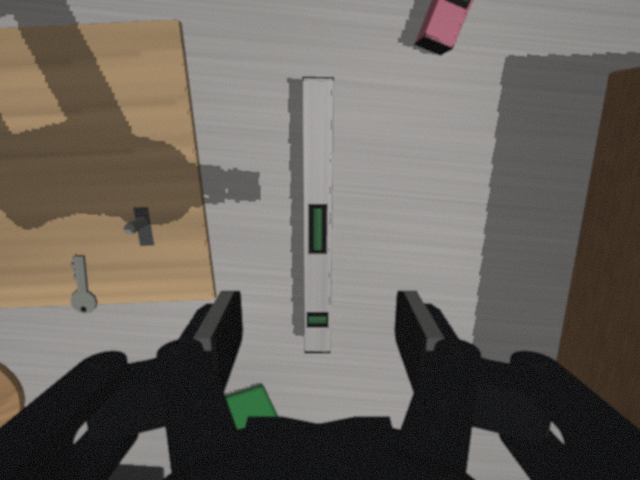

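```bash
python3 - <<'E'
from h import *
np.set_printoptions(precision=4,suppress=True)
f=np.load('pics/w1.npz');K,T,d=f['K'],f['T'],f['d']
L=ray([(303,78),(333,78),(330.5,351),(305,351)],K,T,.03);print(L,L.mean(0))
a=(L[2]+L[3]-L[0]-L[1])/2;print(np.hypot(*a[:2]),np.arctan2(a[1],a[0]))
print('bolt a',ray([(129,229)],K,T,.036),d[340:350:3,310:325:5])
p=f['p'];cv2.imwrite('pics/z2.png',cv2.resize(p[60:370,280:350,::-1],None,fx=2,fy=2))
E
```

```text
[[0.4114 0.2263 0.03  ]
 [0.4094 0.249  0.03  ]
 [0.6451 0.2697 0.03  ]
 [0.6471 0.2461 0.03  ]] [0.5283 0.2478 0.03  ]
0.23650736966774052 0.08573356992951618
bolt a [[0.5408 0.0917 0.036 ]] [[0.3579 0.3594 0.3584]
 [0.3601 0.3583 0.358 ]
 [0.3588 0.3587 0.3615]
 [0.3605 0.3608 0.3607]]
```

View pics/z2.png

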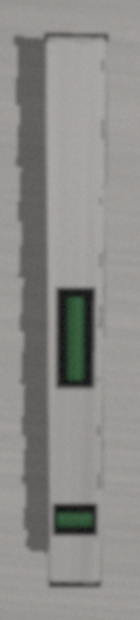

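```bash
python3 - <<'E'
from h import *
to((.5287,.2475,.024),1.5708+.0865)
E
```

```text
delta [-0.245 -0.019  3.282] rot [ 0.002 -0.001  0.014]
```

Request:
{"api": "send_rows", "payload": {"delta_pos": [[-0.1, -0.01, 0.8], [-0.2, -0.02, 1.6], [-0.245, -0.02, 2.3], [-0.245, -0.02, 2.8], [-0.245, -0.02, 3.1], [-0.245, -0.02, 3.28], [-0.245, -0.02, 3.28], [-0.245, -0.02, 3.28]], "rotation": [[0, 0, 0], [0, 0, 0], [0, 0, 0], [0, 0, 0], [0, 0, 0], [0, 0, 0], [0, 0, 0], [0, 0, 0]], "fingers": [50, 50, 50, 50, 50, 50, 50, 50]}}

```text
time_s: 2.58
tcp_pos: [0.5311, 0.2469, 0.0253]
orientation: [-0.043, 0.999, 0.0, 0.001]
contact_force: [0.5, 0.4, -0.8]
opening: 0.588
```

```bash
python3 - <<'E'
from h import *
st(); grab('wrist','w2.png'); to((.5287,.2475,.024),1.5708+.0865)
E
```

```text
2.575 tcp [0.5311 0.2469 0.0253] yaw 1.6571 tilt [ 2.5e-03  8.0e-04 -1.0e+00] F [ 0.52  0.38 -0.76] op 0.5881
delta [0.04  0.013 0.023] rot [ 0.006  0.026 -0.002]
```

View pics/w2.png

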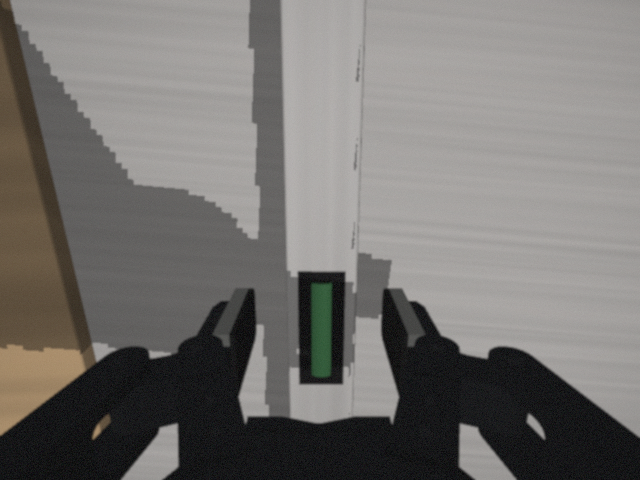

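Request:
{"api": "send_rows", "payload": {"delta_pos": [[0.03, 0.01, 0.02], [0.03, 0.01, 0.02], [0.03, 0.01, 0.02], [0.03, 0.01, 0.02], [0.03, 0.01, 0.02], [0.03, 0.01, 0.02], [0.03, 0.01, 0.02]], "rotation": [[0, 0, 0], [0, 0, 0], [0, 0, 0], [0, 0, 0], [0, 0, 0], [0, 0, 0], [0, 0, 0]], "fingers": [40, 30, 20, 15, 15, 15, 15], "squeeze": 40}}

```text
time_s: 3.5
tcp_pos: [0.5284, 0.247, 0.0231]
orientation: [-0.043, 0.999, 0.0, 0.0]
contact_force: [-1.0, -1.0, 4.9]
opening: 0.273
```

Request:
{"api": "send_rows", "payload": {"delta_pos": [[0, 0, -0.1], [0, 0, -0.5], [0, 0, -1.0], [0, 0, -1.5], [0, 0, -2.0], [0, 0, -2.0], [0, 0, -2.0]], "rotation": [[0, 0, 0], [0, 0, 0], [0, 0, 0], [0, 0, 0], [0, 0, 0], [0, 0, 0], [0, 0, 0]], "fingers": [15, 15, 15, 15, 15, 15, 15]}}

```text
time_s: 4.38
tcp_pos: [0.5268, 0.2465, 0.1409]
orientation: [-0.043, 0.999, -0.0, -0.001]
contact_force: [0.1, 0.4, -2.5]
opening: 0.27
```

```bash
python3 - <<'E'
from h import *
st(); grab('wrist','w3.png');grab('top','top1.png')
E
```

```text
4.375 tcp [0.5268 0.2465 0.1409] yaw 1.657 tilt [-2.8e-03 -9.0e-04 -1.0e+00] F [ 0.14  0.36 -2.52] op 0.2699
```

View pics/w3.png

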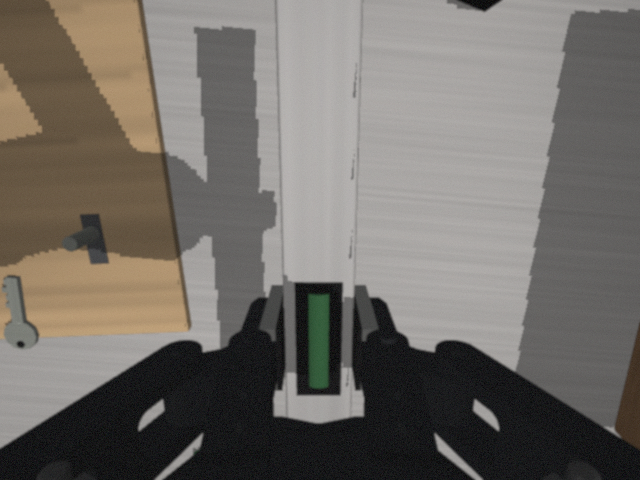

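```bash
python3 - <<'E'
from h import *
to((.5203,.0129,.15),.144)
E
```

```text
delta [ 0.436 -3.868 -0.158] rot [-0.04  -0.026 14.448]
```

Request:
{"api": "send_rows", "payload": {"delta_pos": [[0.05, -0.3, -0.15], [0.1, -0.8, -0.15], [0.15, -1.3, -0.15], [0.2, -1.8, -0.15], [0.25, -2.3, -0.15], [0.3, -2.8, -0.15], [0.36, -3.3, -0.15], [0.44, -3.6, -0.15], [0.44, -3.87, -0.15], [0.44, -3.87, -0.15], [0.44, -3.87, -0.15], [0.44, -3.87, -0.15]], "rotation": [[0, 0, 1.4], [0, 0, 2.9], [0, 0, 4.4], [0, 0, 5.9], [0, 0, 7.4], [0, 0, 8.9], [0, 0, 10.4], [0, 0, 11.9], [0, 0, 13.2], [0, 0, 14.45], [0, 0, 14.45], [0, 0, 14.45]], "fingers": [15, 15, 15, 15, 15, 15, 15, 15, 15, 15, 15, 15]}}

```text
time_s: 5.98
tcp_pos: [0.5211, 0.0135, 0.1507]
orientation: [0.654, 0.757, -0.001, -0.001]
contact_force: [1.1, 0.7, -3.1]
opening: 0.274
```

```bash
python3 - <<'E'
from h import *
st(); grab('wrist','w4.png');p,_,_,_=grab('side','s4.png');p,_,_,_=grab('top','t4.png')
cv2.imwrite('pics/z4.png',cv2.resize(p[170:310,210:410,::-1],None,fx=4,fy=4,interpolation=cv2.INTER_CUBIC))
E
```

```text
5.975 tcp [0.5211 0.0135 0.1507] yaw 0.1459 tilt [-1.8e-03  2.0e-04 -1.0e+00] F [ 1.06  0.74 -3.09] op 0.2736
```

View pics/w4.png

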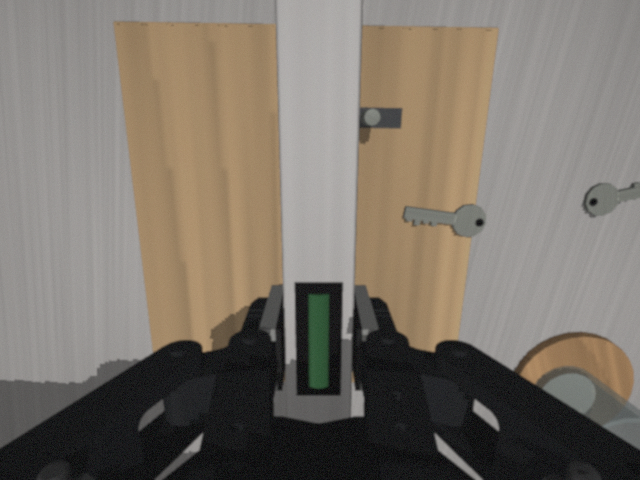

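View pics/z4.png

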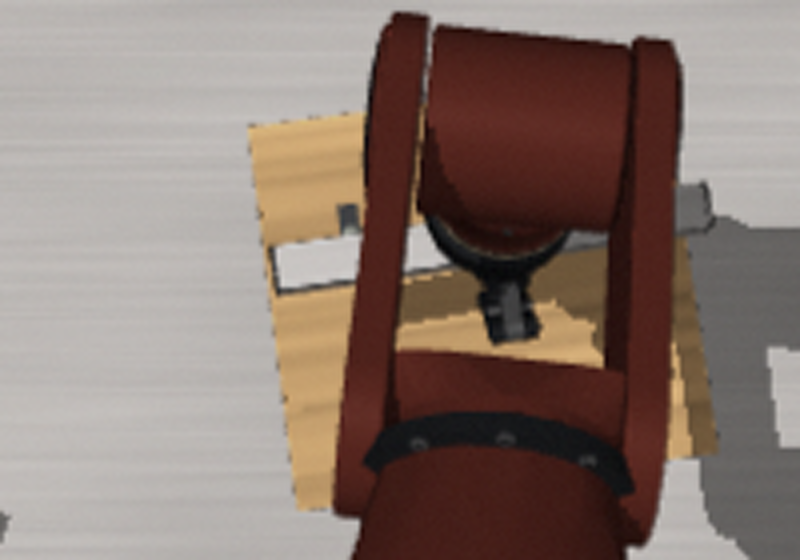

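View pics/s4.png

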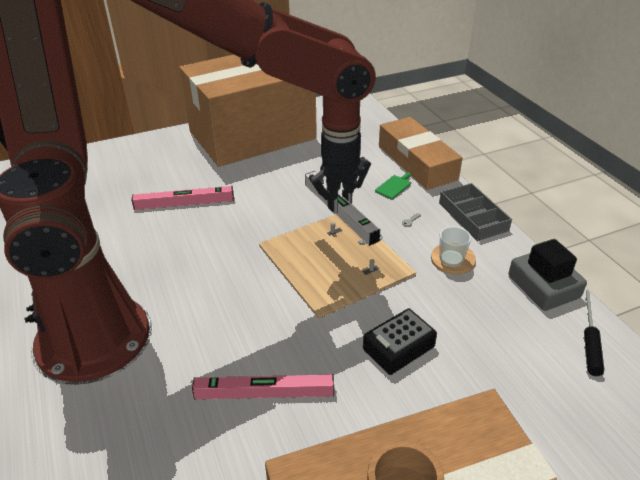

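```bash
python3 - <<'E'
from h import *
np.set_printoptions(precision=4,suppress=True)
f=np.load('pics/w4.npz');K,T=f['K'],f['T']
print('B wrist',ray([(373,117)],K,T,.036), 'key',ray([(404,214),(486,220)],K,T,.011))
print('slot B centre',ray([(380,118)],K,T,.009))
f=np.load('pics/side0.npz');p=f['p']
cv2.imwrite('pics/z5.png',cv2.resize(p[210:290,310:430,::-1],None,fx=6,fy=6,interpolation=cv2.INTER_CUBIC))
E
```

```text
B wrist [[0.5417 0.0911 0.036 ]] key [[0.5784 0.0311 0.011 ]
 [0.6363 0.0352 0.011 ]]
slot B centre [[0.5499 0.092  0.009 ]]
```

View pics/z5.png

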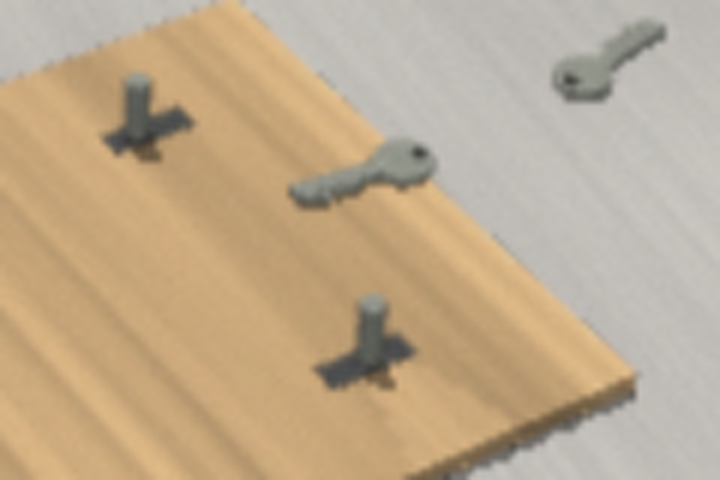

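```bash
python3 - <<'E'
from h import *
np.set_printoptions(precision=4,suppress=True)
f=np.load('pics/side0.npz');K,T=f['K'],f['T']
z=lambda a:np.array(a)/6.+[310-.42,210-.42]
r=ray(z([(139,79),(372,301)]),K,T,.036);print(r)
A=np.array([.5417,.0911]);B=(r[1,:2]+[.5639,-.0561]+0*A)/2;print(B,r[0,:2]-A)
t=A-B;yaw=np.arctan2(t[1],t[0])-np.pi/2;n=np.array([np.cos(yaw),np.sin(yaw)]);m=(A+B)/2
print(yaw,m,'contact ctr',m-.017*n,'gap14',m-.031*n)
st();P=m-.031*n; to((*P,.06),yaw); to((*P,.0335),yaw)
E
```

```text
[[ 0.5437  0.0945  0.036 ]
 [ 0.5657 -0.0533  0.036 ]]
[ 0.5648 -0.0547] [0.002  0.0034]
0.15713286150962036 [0.5533 0.0182] contact ctr [0.5365 0.0155] gap14 [0.5226 0.0133]
6.125 tcp [0.5216 0.0136 0.1514] yaw 0.1451 tilt [-0.0005  0.0001 -1.    ] F [-0.49 -0.91 -3.18] op 0.2744
delta [-0.006  0.017  1.523] rot [-0.004 -0.001 -0.115]
delta [-0.007  0.017  1.965] rot [-0.004 -0.001 -0.115]
```

Request:
{"api": "send_rows", "payload": {"delta_pos": [[0, 0.01, 0.4], [0, 0.01, 0.9], [0, 0.01, 1.4], [0, 0.01, 1.7], [0, 0.01, 1.85], [0, 0.01, 1.92], [0, 0.01, 1.92], [0, 0.01, 1.92]], "rotation": [[0, 0, 0], [0, 0, 0], [0, 0, 0], [0, 0, 0], [0, 0, 0], [0, 0, 0], [0, 0, 0], [0, 0, 0]], "fingers": [15, 15, 15, 15, 15, 15, 15, 15]}}

```text
time_s: 7.12
tcp_pos: [0.5233, 0.0133, 0.0375]
orientation: [0.654, 0.756, 0.001, 0.001]
contact_force: [-0.1, 0.3, -3.2]
opening: 0.273
```

```bash
python3 - <<'E'
from h import *
st(); grab('wrist','w5.png');p,_,_,_=grab('side','s5.png')
cv2.imwrite('pics/z6.png',cv2.resize(p[170:320,250:450,::-1],None,fx=4,fy=4,interpolation=cv2.INTER_CUBIC))
E
```

```text
7.125 tcp [0.5233 0.0133 0.0375] yaw 0.1439 tilt [ 1.9e-03 -2.0e-04 -1.0e+00] F [-0.08  0.28 -3.2 ] op 0.2733
```

View pics/z6.png

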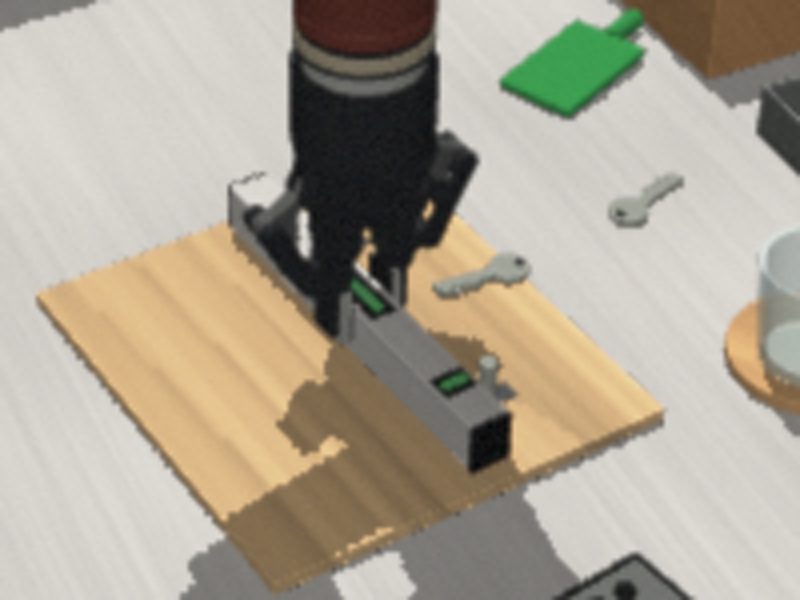

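View pics/w5.png

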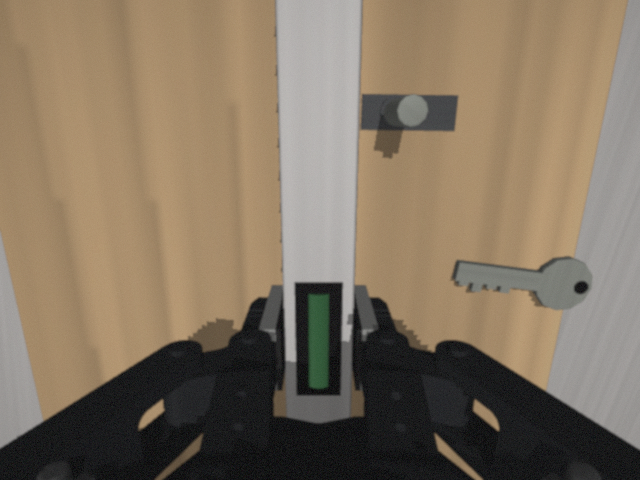

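Request:
{"api": "send_rows", "payload": {"delta_pos": [[0, 0, 0.02], [0, 0, 0.04], [0, 0, 0.06], [0, 0, 0.06]], "rotation": [[0, 0, 0], [0, 0, 0], [0, 0, 0], [0, 0, 0]], "fingers": [15, 15, 15, 15]}}

```text
time_s: 7.72
tcp_pos: [0.5222, 0.0134, 0.0327]
orientation: [0.654, 0.756, -0.0, -0.0]
contact_force: [0.4, -1.0, -2.7]
opening: 0.269
```

Request:
{"api": "send_rows", "payload": {"delta_pos": [[0, 0, 0.015], [0, 0, 0.015], [0, 0, 0.015]], "rotation": [[0, 0, 0], [0, 0, 0], [0, 0, 0]], "fingers": [15, 15, 15]}}

```text
time_s: 8.1
tcp_pos: [0.5225, 0.0134, 0.0321]
orientation: [0.654, 0.756, 0.0, 0.0]
contact_force: [0.1, 1.0, -2.0]
opening: 0.27
```

Request:
{"api": "send_rows", "payload": {"delta_pos": [[0, 0, 0.015], [0, 0, 0.015], [0, 0, 0.015]], "rotation": [[0, 0, 0], [0, 0, 0], [0, 0, 0]], "fingers": [15, 15, 15]}}

```text
time_s: 8.48
tcp_pos: [0.523, 0.0134, 0.032]
orientation: [0.654, 0.756, 0.0, 0.0]
contact_force: [-2.4, -0.5, 4.5]
opening: 0.275
```

Request:
{"api": "send_rows", "payload": {"delta_pos": [[0, 0, -0.01], [0, 0, -0.02], [0, 0, -0.03], [0, 0, -0.03], [0, 0, -0.03]], "rotation": [[0, 0, 0], [0, 0, 0], [0, 0, 0], [0, 0, 0], [0, 0, 0]], "fingers": [26, 30, 34, 34, 34]}}

```text
time_s: 9.1
tcp_pos: [0.5223, 0.0134, 0.0328]
orientation: [0.654, 0.756, -0.0, -0.0]
contact_force: [0.6, 0.1, -0.5]
opening: 0.4
```

```bash
python3 - <<'E'
from h import *
st(); grab('wrist','w6.png');st()
E
```

```text
9.1 tcp [0.5223 0.0134 0.0328] yaw 0.1438 tilt [-1.e-04  0.e+00 -1.e+00] F [ 0.59  0.11 -0.54] op 0.4
9.15 tcp [0.5223 0.0134 0.0328] yaw 0.1438 tilt [-1.e-04  0.e+00 -1.e+00] F [-0.76 -0.68  0.45] op 0.3997
```

View pics/w6.png

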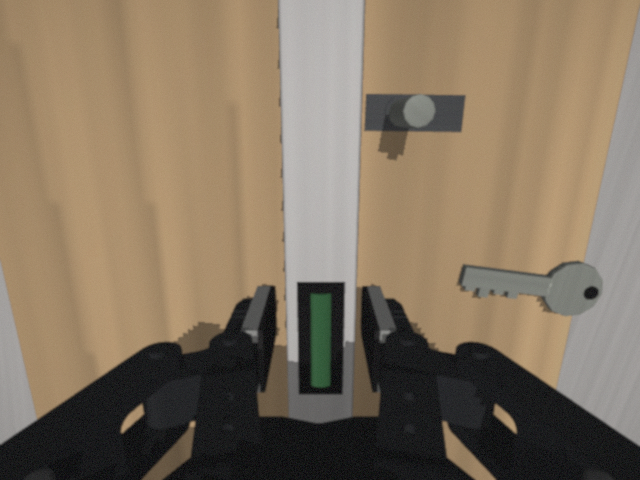

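Request:
{"api": "send_rows", "payload": {"delta_pos": [[0, 0.03, 0], [0, 0.06, 0], [0, 0.08, 0], [0, 0.1, 0], [0, 0.12, 0], [0, 0.14, 0], [0, 0.16, 0], [0, 0.18, 0], [0, 0.2, 0], [0, 0.2, 0]], "rotation": [[0, 0, 0], [0, 0, 0], [0, 0, 0], [0, 0, 0], [0, 0, 0], [0, 0, 0], [0, 0, 0], [0, 0, 0], [0, 0, 0], [0, 0, 0]], "fingers": [34, 34, 34, 34, 34, 34, 34, 34, 34, 34]}}

```text
time_s: 10.4
tcp_pos: [0.5345, 0.0151, 0.033]
orientation: [0.654, 0.756, 0.0, 0.0]
contact_force: [-0.0, -0.5, -0.2]
opening: 0.399
```

```bash
python3 - <<'E'
from h import *
st(); grab('wrist','w7.png');p,_,_,_=grab('side','s7.png')
cv2.imwrite('pics/z7.png',cv2.resize(p[170:320,250:450,::-1],None,fx=4,fy=4,interpolation=cv2.INTER_CUBIC))
E
```

```text
10.4 tcp [0.5345 0.0151 0.033 ] yaw 0.1438 tilt [ 4.e-04 -0.e+00 -1.e+00] F [-0.02 -0.52 -0.16] op 0.3989
```

View pics/z7.png

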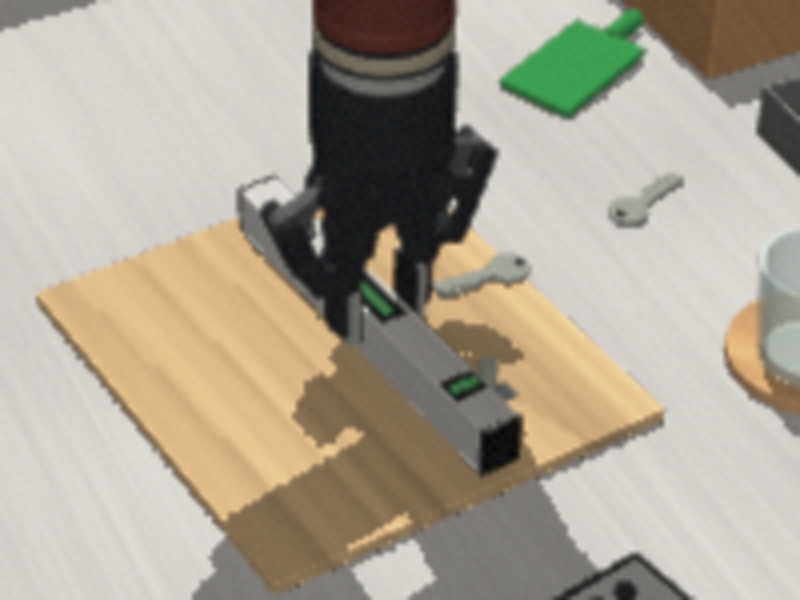

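View pics/w7.png

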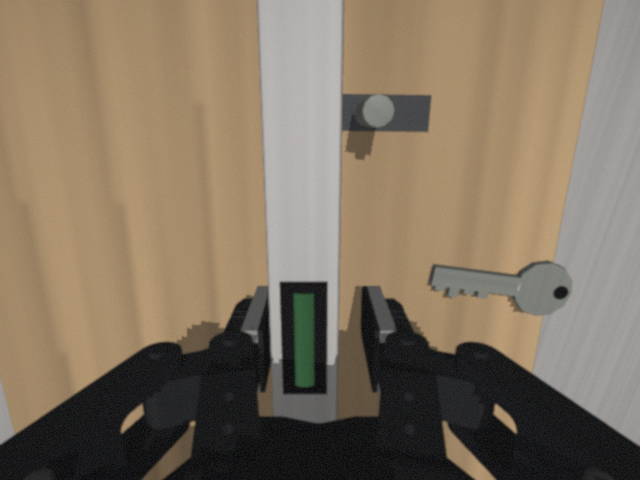

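Request:
{"api": "send_rows", "payload": {"delta_pos": [[0, 0.02, 0], [0, 0.04, 0], [0, 0.055, 0], [0, 0.07, 0], [0, 0.07, 0]], "rotation": [[0, 0, 0], [0, 0, 0], [0, 0, 0], [0, 0, 0], [0, 0, 0]], "fingers": [34, 34, 34, 34, 34]}}

```text
time_s: 11.12
tcp_pos: [0.5386, 0.0157, 0.0329]
orientation: [0.654, 0.756, 0.0, 0.0]
contact_force: [-0.3, 0.2, -0.4]
opening: 0.402
```

```bash
python3 - <<'E'
from h import *
st(); grab('wrist','w8.png');st()
E
```

```text
11.125 tcp [0.5386 0.0157 0.0329] yaw 0.1438 tilt [ 4.e-04  0.e+00 -1.e+00] F [-0.34  0.21 -0.37] op 0.4024
11.175 tcp [0.5386 0.0157 0.0329] yaw 0.1438 tilt [ 4.e-04  0.e+00 -1.e+00] F [-0.49  0.19 -0.05] op 0.3994
```

View pics/w8.png

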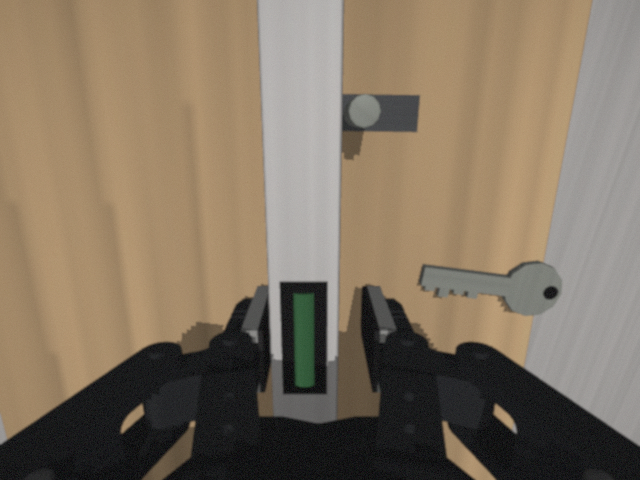

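Request:
{"api": "send_rows", "payload": {"delta_pos": [[0, 0.01, 0], [0, 0.015, 0], [0, 0.015, 0]], "rotation": [[0, 0, 0], [0, 0, 0], [0, 0, 0]], "fingers": [34, 34, 34]}}

```text
time_s: 11.55
tcp_pos: [0.5393, 0.0159, 0.0329]
orientation: [0.654, 0.756, -0.0, -0.0]
contact_force: [-1.4, -0.5, -0.3]
opening: 0.398
```

Request:
{"api": "send_rows", "payload": {"delta_pos": [[0, 0.005, 0], [0, 0.01, 0], [0, 0.01, 0]], "rotation": [[0, 0, 0], [0, 0, 0], [0, 0, 0]], "fingers": [34, 34, 34]}}

```text
time_s: 11.92
tcp_pos: [0.5399, 0.0159, 0.0329]
orientation: [0.654, 0.756, 0.0, 0.0]
contact_force: [-0.3, -0.2, -0.2]
opening: 0.398
```

```bash
python3 - <<'E'
from h import *
st(); p,_,_,_=grab('wrist','w9.png');st();q,_,_,_=grab('side','s9.png')
o=np.vstack([cv2.resize(p[60:180,240:440,::-1],None,fx=3,fy=3),cv2.resize(q[240:300,340:440,::-1],(600,240),interpolation=cv2.INTER_CUBIC)[:, :]])
cv2.imwrite('pics/z9.png',o)
E
```

```text
11.925 tcp [0.5399 0.0159 0.0329] yaw 0.1438 tilt [ 0.  0. -1.] F [-0.26 -0.24 -0.17] op 0.3982
11.975 tcp [0.54   0.0159 0.0329] yaw 0.1438 tilt [ 1.e-04  0.e+00 -1.e+00] F [-0.47 -0.23  0.1 ] op 0.3991
```

View pics/z9.png

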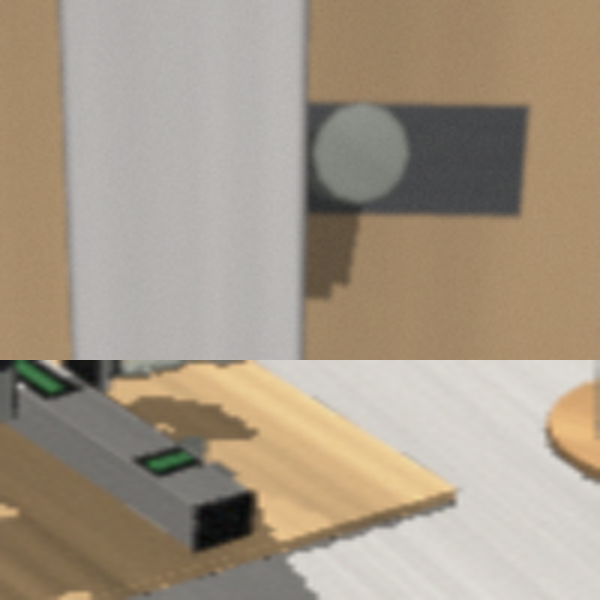

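Request:
{"api": "send_rows", "payload": {"delta_pos": [[0, 0.005, 0], [0, 0.01, 0], [0, 0.01, 0]], "rotation": [[0, 0, 0], [0, 0, 0], [0, 0, 0]], "fingers": [34, 34, 34]}}

```text
time_s: 12.4
tcp_pos: [0.5405, 0.016, 0.0329]
orientation: [0.654, 0.756, 0.0, 0.0]
contact_force: [0.2, 0.7, -1.1]
opening: 0.398
```

Request:
{"api": "send_rows", "payload": {"delta_pos": [[0, 0.005, 0], [0, 0.005, 0], [0, 0.005, 0]], "rotation": [[0, 0, 0], [0, 0, 0], [0, 0, 0]], "fingers": [34, 34, 34]}}

```text
time_s: 12.78
tcp_pos: [0.5407, 0.016, 0.0329]
orientation: [0.654, 0.756, -0.0, -0.0]
contact_force: [-1.7, -0.2, 0.7]
opening: 0.398
```

```bash
python3 - <<'E'
from h import *
st(); p,_,_,_=grab('wrist','w10.png');st()
cv2.imwrite('pics/z10.png',cv2.resize(p[60:180,240:440,::-1],None,fx=3,fy=3))
E
```

```text
12.775 tcp [0.5407 0.016  0.0329] yaw 0.1439 tilt [-2.e-04 -1.e-04 -1.e+00] F [-1.65 -0.24  0.68] op 0.3977
12.825 tcp [0.5407 0.016  0.0329] yaw 0.1438 tilt [-2.e-04 -1.e-04 -1.e+00] F [-0.5  -0.29  0.26] op 0.395
```

View pics/z10.png

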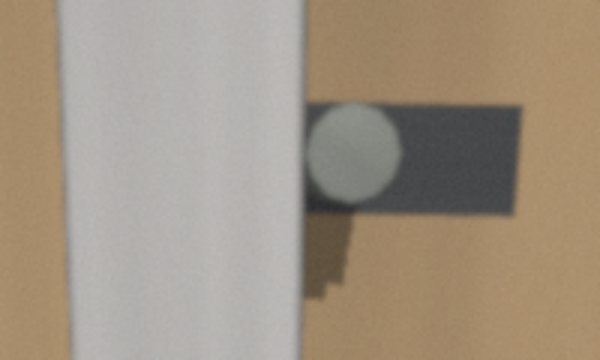

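Request:
{"api": "send_rows", "payload": {"delta_pos": [[0, 0.005, 0], [0, 0.005, 0], [0, 0.005, 0]], "rotation": [[0, 0, 0], [0, 0, 0], [0, 0, 0]], "fingers": [34, 34, 34]}}

```text
time_s: 13.2
tcp_pos: [0.541, 0.0161, 0.0329]
orientation: [0.654, 0.756, -0.0, -0.0]
contact_force: [-1.2, -0.1, 0.5]
opening: 0.401
```

Request:
{"api": "send_rows", "payload": {"delta_pos": [[0, 0.005, 0], [0, 0.005, 0], [0, 0.005, 0]], "rotation": [[0, 0, 0], [0, 0, 0], [0, 0, 0]], "fingers": [34, 34, 34]}}

```text
time_s: 13.58
tcp_pos: [0.5411, 0.0161, 0.0328]
orientation: [0.654, 0.756, -0.0, -0.0]
contact_force: [-2.4, -0.5, 1.1]
opening: 0.397
```

```bash
python3 - <<'E'
from h import *
st(); p,_,_,_=grab('wrist','w11.png');st()
cv2.imwrite('pics/z11.png',cv2.resize(p[60:180,240:440,::-1],None,fx=3,fy=3))
E
```

```text
13.575 tcp [0.5411 0.0161 0.0328] yaw 0.1439 tilt [-8.e-04 -1.e-04 -1.e+00] F [-2.43 -0.53  1.12] op 0.3973
13.625 tcp [0.541  0.0161 0.0328] yaw 0.1439 tilt [-8.e-04 -1.e-04 -1.e+00] F [-2.72 -0.76  1.59] op 0.3941
```

View pics/z11.png

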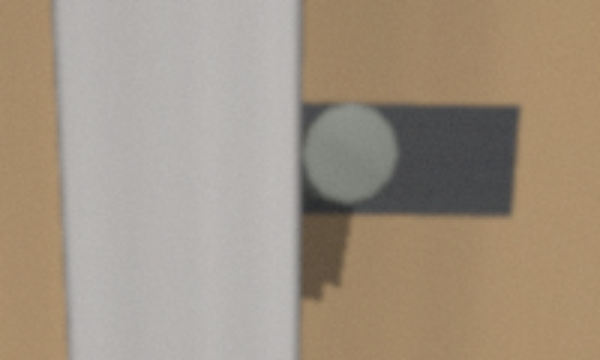

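Request:
{"api": "send_rows", "payload": {"delta_pos": [[0, 0.004, 0], [0, 0.004, 0], [0, 0.004, 0], [0, 0.004, 0]], "rotation": [[0, 0, 0], [0, 0, 0], [0, 0, 0], [0, 0, 0]], "fingers": [34, 34, 34, 34]}}

```text
time_s: 14.12
tcp_pos: [0.5411, 0.0162, 0.0327]
orientation: [0.654, 0.756, -0.0, -0.0]
contact_force: [-5.1, -2.1, 2.4]
opening: 0.394
```

Request:
{"api": "send_rows", "payload": {"delta_pos": [[0, 0, 0], [0, 0, 0], [0, 0, 0], [0, 0, 0], [0, 0, 0], [0, 0, 0]], "rotation": [[0, 0, 0], [0, 0, 0], [0, 0, 0], [0, 0, 0], [0, 0, 0], [0, 0, 0]], "fingers": [34, 34, 34, 34, 34, 34]}}

```text
time_s: 14.88
tcp_pos: [0.5411, 0.0162, 0.0327]
orientation: [0.654, 0.756, -0.0, -0.0]
contact_force: [-4.4, -1.9, 2.0]
opening: 0.396
```

```bash
python3 - <<'E'
from h import *
st(); p,_,_,_=grab('wrist','w12.png');st();q,_,_,_=grab('side','s12.png')
cv2.imwrite('pics/z12.png',cv2.resize(p[60:180,240:440,::-1],None,fx=3,fy=3))
cv2.imwrite('pics/z12s.png',cv2.resize(q[170:320,250:450,::-1],None,fx=4,fy=4,interpolation=cv2.INTER_CUBIC))
E
```

```text
14.875 tcp [0.5411 0.0162 0.0327] yaw 0.1439 tilt [-0.0013 -0.     -1.    ] F [-4.42 -1.88  1.99] op 0.3961
14.925 tcp [0.5411 0.0162 0.0327] yaw 0.144 tilt [-0.0013 -0.     -1.    ] F [-4.29 -1.32  1.91] op 0.4012
```

View pics/z12.png

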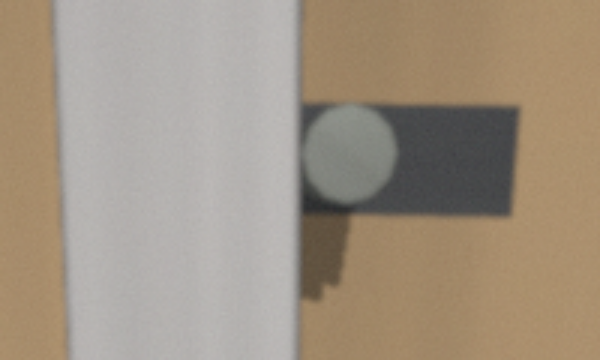

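View pics/z12s.png

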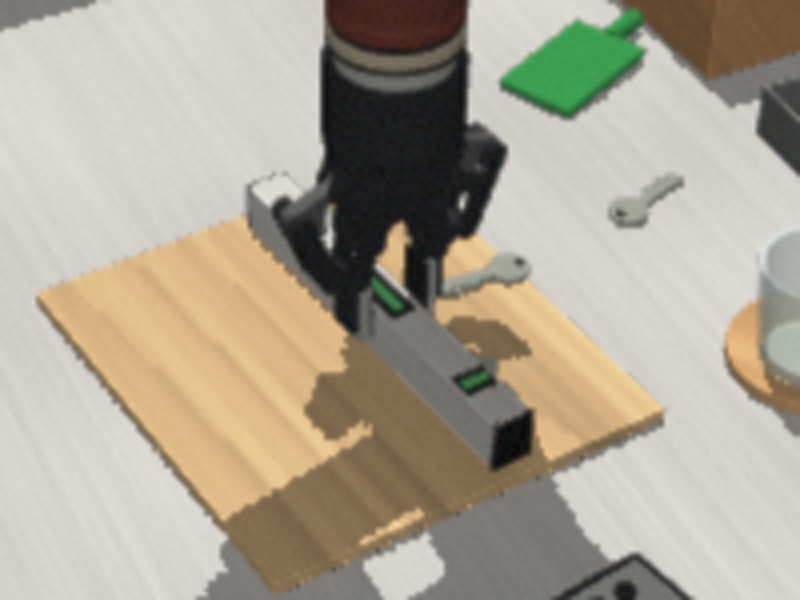

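Request:
{"api": "send_rows", "payload": {"delta_pos": [[0, -0.01, 0], [0, -0.03, 0], [0, -0.06, 0], [0, -0.08, 0], [0, -0.08, 0], [0, -0.08, 0]], "rotation": [[0, 0, 0], [0, 0, 0], [0, 0, 0], [0, 0, 0], [0, 0, 0], [0, 0, 0]], "fingers": [34, 34, 34, 34, 34, 34]}}

```text
time_s: 15.72
tcp_pos: [0.5372, 0.0155, 0.0331]
orientation: [0.654, 0.756, 0.0, 0.0]
contact_force: [0.3, 0.1, 0.3]
opening: 0.403
```

```bash
python3 - <<'E'
from h import *
st(); p,_,_,_=grab('wrist','w13.png');st()
E
```

```text
15.725 tcp [0.5372 0.0155 0.0331] yaw 0.1438 tilt [ 8.e-04 -0.e+00 -1.e+00] F [0.29 0.1  0.35] op 0.4029
15.775 tcp [0.5371 0.0155 0.033 ] yaw 0.1437 tilt [ 6.e-04 -0.e+00 -1.e+00] F [-0.4  -1.41 -0.4 ] op 0.4019
```

View pics/w13.png

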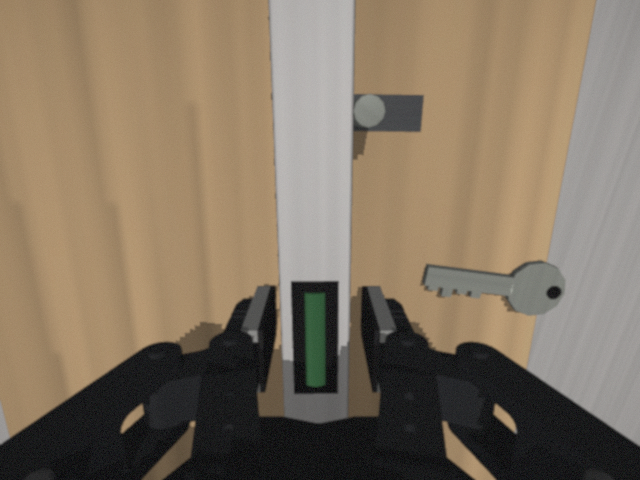

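Request:
{"api": "send_rows", "payload": {"delta_pos": [[0, -0.01, -0.15], [0, -0.01, -0.4], [0, -0.01, -0.9], [0, -0.01, -1.6], [0, -0.01, -2.4], [0, -0.01, -3.0], [0, -1, -3.0], [0, -2, -3.0], [0, -2.5, -3.0], [0, -2.5, -3.0], [0, -2.5, -3.0]], "rotation": [[0, 0, 0], [0, 0, 0], [0, 0, 0], [0, 0, 0], [0, 0, 0], [0, 0, 0], [0, 0, -1], [0, 0, -2], [0, 0, -4], [0, 0, -5], [0, 0, -5]], "fingers": [34, 34, 34, 34, 34, 34, 34, 34, 34, 34, 34]}}

```text
time_s: 17.15
tcp_pos: [0.3885, -0.0061, 0.2141]
orientation: [0.437, 0.899, 0.0, 0.001]
contact_force: [-0.6, 0.3, 0.4]
opening: 0.393
```

```bash
python3 - <<'E'
from h import *
st(); grab('wrist','w14.png');p,_,_,_=grab('top','t14.png');q,_,_,_=grab('side','s14.png')
cv2.imwrite('pics/z14.png',cv2.resize(p[170:310,210:410,::-1],None,fx=4,fy=4,interpolation=cv2.INTER_CUBIC))
cv2.imwrite('pics/z14s.png',cv2.resize(q[170:320,250:450,::-1],None,fx=4,fy=4,interpolation=cv2.INTER_CUBIC))
E
```

```text
17.15 tcp [ 0.3885 -0.0061  0.2141] yaw 0.6657 tilt [ 2.6e-03 -5.0e-04 -1.0e+00] F [-0.55  0.25  0.42] op 0.3931
```

View pics/z14.png

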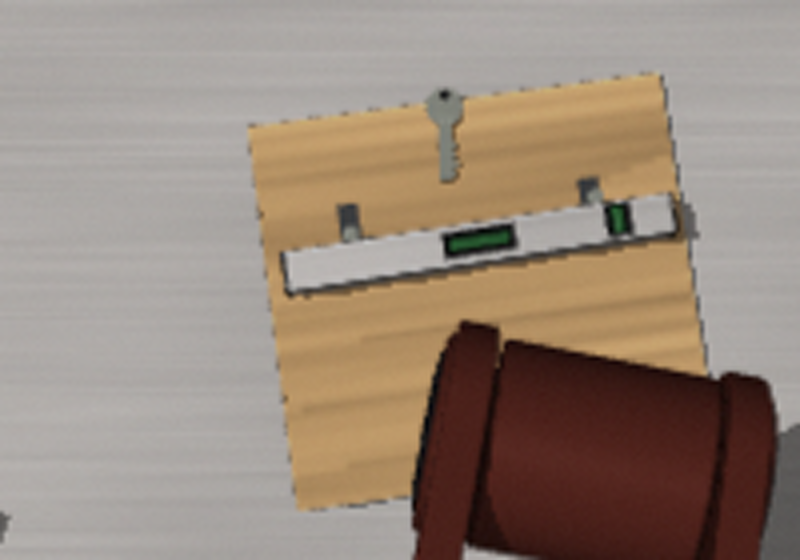

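View pics/z14s.png

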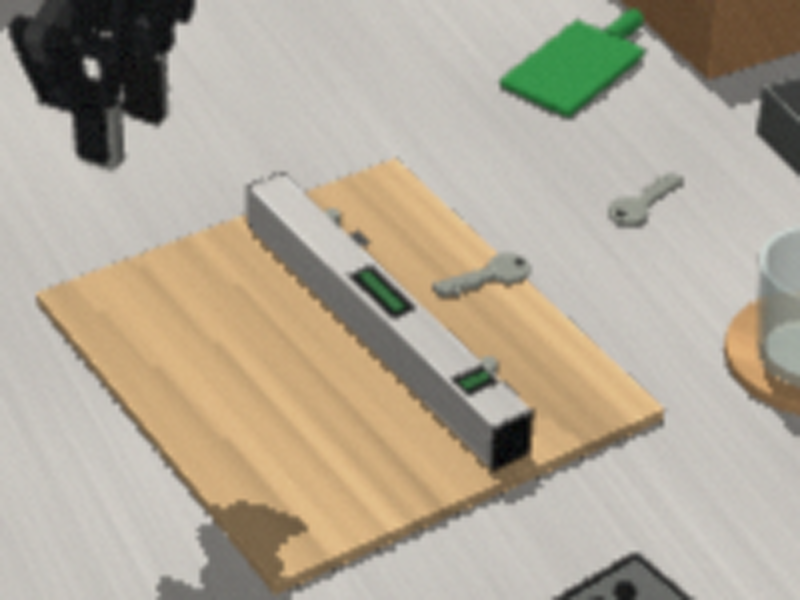

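View pics/w14.png

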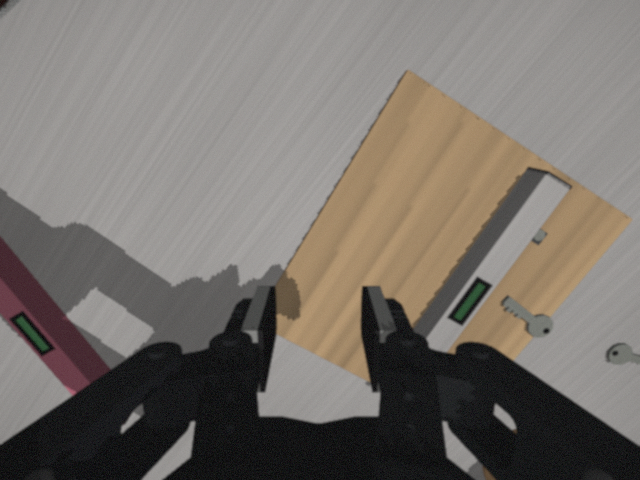

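```bash
python3 - <<'E'
from h import *
to((.53,.017,.14),-1.427); to((.53,.017,.2),-1.427);print(manip.get_state()['qpos'])
E
```

```text
delta [-1.15   2.085  1.229] rot [ 1.3000e-02 -3.0000e-03  1.9986e+01]
delta [-1.151  2.086  0.229] rot [ 1.3000e-02 -3.0000e-03  1.9986e+01]
[-1.96449262e-01 -2.90074892e-01  2.17131673e+00  1.55085338e-05
  1.25919843e+00 -8.62402341e-01]
```

Request:
{"api": "send_rows", "payload": {"delta_pos": [[0, 0, 0], [0, 0, 0], [0, 0, 0], [-0.1, 0.2, 0], [-0.3, 0.5, 0], [-0.5, 0.9, 0], [-0.7, 1.3, 0.1], [-0.9, 1.7, 0.2], [-1.15, 2.08, 0.4], [-1.15, 2.08, 0.7], [-1.15, 2.08, 1.0], [-1.15, 2.08, 1.2]], "rotation": [[0, 0, 1.7], [0, 0, 3.4], [0, 0, 5.1], [0, 0, 6.8], [0, 0, 8.5], [0, 0, 10.2], [0, 0, 11.9], [0, 0, 13.6], [0, 0, 15.3], [0, 0, 17], [0, 0, 18.6], [0, 0, 20]], "fingers": [20, 10, 0, 0, 0, 0, 0, 0, 0, 0, 0, 0]}}

```text
time_s: 18.8
tcp_pos: [0.529, 0.0173, 0.1395]
orientation: [0.998, 0.069, -0.001, -0.0]
contact_force: [0.3, -0.7, -0.0]
opening: 0.0
```

Request:
{"api": "send_rows", "payload": {"delta_pos": [[0, 0, 0], [0, 0, 0]], "rotation": [[0, 0, 0], [0, 0, 0]], "fingers": [0, 0]}}

```text
time_s: 19.05
tcp_pos: [0.5298, 0.0171, 0.1413]
orientation: [0.997, 0.073, 0.0, 0.0]
contact_force: [-0.2, 0.5, -0.3]
opening: 0.0
```

```bash
python3 - <<'E'
from h import *
st(); grab('wrist','w15.png')
E
```

```text
19.05 tcp [0.5298 0.0171 0.1413] yaw -1.4252 tilt [ 6.e-04 -1.e-04 -1.e+00] F [-0.21  0.51 -0.3 ] op 0.0002
```

View pics/w15.png

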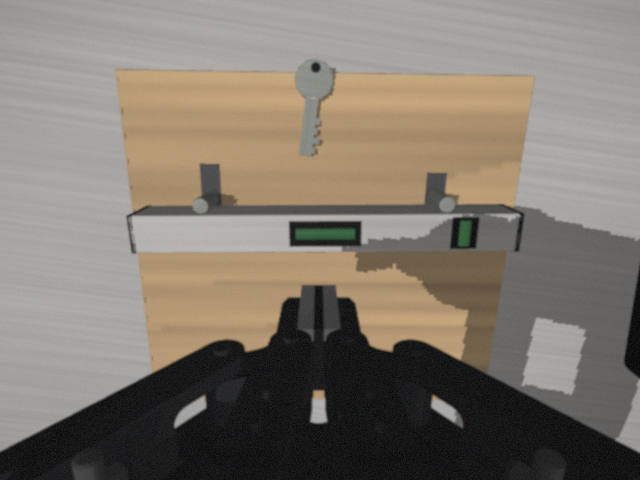

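```bash
python3 - <<'E'
import cv2,numpy as np
p=cv2.imread('pics/w15.png')
a=cv2.resize(p[180:225,180:240],None,fx=10,fy=10,interpolation=cv2.INTER_CUBIC)[:,:390+0]
b=cv2.resize(p[180:225,420:480],None,fx=10,fy=10,interpolation=cv2.INTER_CUBIC)[:,:390]
cv2.imwrite('pics/z15.png',np.hstack([a,b]))
E
```

```text
(no output)
```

View pics/z15.png

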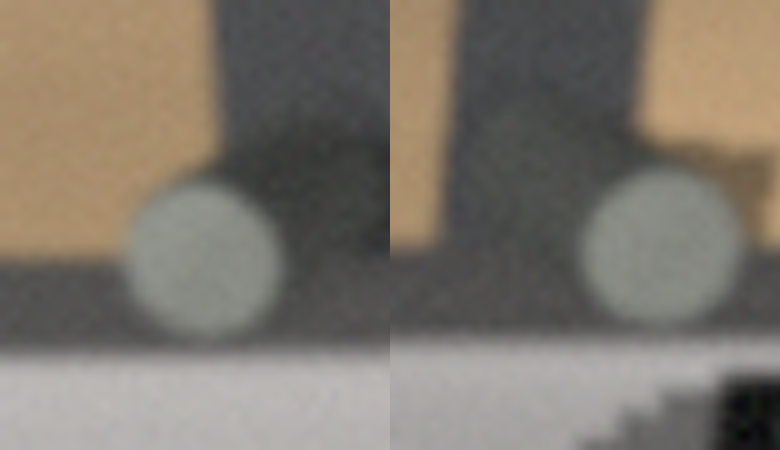

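```bash
cat > gap.py <<'E'
from h import *
import sys
np.set_printoptions(precision=5,suppress=True)
def run(fn,cs):
    f=np.load(fn);K,T=f['K'],f['T'];g=cv2.GaussianBlur(cv2.cvtColor(f['p'],cv2.COLOR_RGB2GRAY).astype(np.float32),(0,0),.8)
    # level top edge: per column brightness crossing from dark side strip to light top
    E=[]
    for c in list(range(150,285,3))+list(range(365,425,3))+list(range(460,505,3)):
        col=g[195:225,c]; d=np.diff(col); 
        k=int(np.argmax(d)); 
        if 1<=k<len(d)-1:
            o=.5*(d[k-1]-d[k+1])/(d[k-1]-2*d[k]+d[k+1]); E.append((c,195+k+.5+o))
    E=np.array(E); 
    P=ray(E,K,T,.039)[:,:2]
    for _ in range(3):
        vx,vy,x0,y0=cv2.fitLine(P.astype(np.float32),cv2.DIST_HUBER,0,.0001,.0001).ravel()
        n=np.array([-vy,vx]); 
        if n[0]<0:n=-n
        r=(P-[x0,y0])@n; P=P[abs(r)<.0006]
    print('edge n',len(P),'rms',r[abs(r)<.0006].std(),'yaw',np.arctan2(n[1],n[0]))
    for c in cs:
        pts=[]
        for a in np.linspace(0,2*np.pi,72,endpoint=False):
            # skip direction toward level
            rr=np.arange(4,12,.1); X=c[0]+rr*np.cos(a);Y=c[1]+rr*np.sin(a)
            v=cv2.remap(g,X.astype(np.float32)[None],Y.astype(np.float32)[None],cv2.INTER_CUBIC)[0]
            d=-np.diff(v); k=np.argmax(d)
            if d[k]>1: pts.append((X[k]+.05*np.cos(a),Y[k]+.05*np.sin(a)))
        pts=np.array(pts);Q=ray(pts,K,T,.036)[:,:2]
        for _ in range(4):
            A=np.c_[2*Q,np.ones(len(Q))];s=np.linalg.lstsq(A,(Q**2).sum(1),rcond=None)[0];R=np.sqrt(s[2]+s[:2]@s[:2]);e=abs(np.hypot(*(Q-s[:2]).T)-R);Q=Q[e<max(.0003,np.median(e)*2)]
        print('bolt',s[:2],'R',R,'n',len(Q),'dist to edge',(s[:2]-[x0,y0])@n)
run(sys.argv[1],eval(sys.argv[2]))
E
python3 gap.py pics/w15.npz '[(200.3,205.5),(447,204)]'
```

```text
edge n 78 rms 0.00012326656279540237 yaw 0.15105124
bolt [0.54132 0.09107] R 0.004498850489070391 n 40 dist to edge 0.005140611455323895
bolt [ 0.56375 -0.05667] R 0.0045593388663472 n 57 dist to edge 0.00508261611359676
```

```bash
python3 - <<'E'
from h import *
st(); manip.job_done()
E
```

```text
19.1 tcp [0.5299 0.017  0.1416] yaw -1.4256 tilt [ 1.2e-03 -1.0e-04 -1.0e+00] F [1.32 0.12 0.24] op -0.0016
the job is handed in; nothing more can be done
```

The aluminium level now lies base down on the board with its far long side against both bolts. I handed the job in at 19.1 s, with the gripper clear and about 0.08 m above the level.

- **What I did:** I gripped the level at its middle and set it on the board about 14 mm short of the bolts, parallel to the line through them. I let go, then pushed it up with the near finger in steps that went down to 0.3 mm. I pressed for about 0.75 s with roughly 4.5–5.5 N in total, shared between the two bolts, then backed off and lifted away.
- **Contact check:** The last wrist picture puts the bolt centres 5.14 mm and 5.08 mm from the level's side, against a bolt radius of 5 mm. That agrees with contact at both to about 0.1 mm, which is the limit of what I can measure. The fitted bolt radii came out slightly small, at 4.5 and 4.56 mm. I could only read the combined press force, not the force on each bolt.
- **Bystanders:** The key on the board, the loose key and the spatula head look unmoved in the last top and side views. The key safe and the coaster with the votive were partly or fully out of those crops, so I did not check them closely; the arm was never low near them.
- **Disagreement:** The side camera read 2–3 mm off from the other views, so I corrected for that offset.

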